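# Nest the parts cups away in the spring-lid bin

## Task

Clear the bench for the next frame: press the red button catch of the blue parts bin and keep a hand on the yellow spring lid as it comes up, so that it opens steadily instead of flying up. Nest every orange parts cup that stands on the bench, upright, in the stack on the grey cup inside the bin, lowering each gently until it just seats and never ramming it tight. Then push the lid shut until its catch holds, and leave the frame hardware and the paperweight where they are.

Things in the scene. Friction and masses are not known exactly. Their poses are not given: they have to be found in the camera images.
- bin: Blue sheet-metal parts bin, fixed to the bench, 190 mm deep (its x) by 250 mm wide (its y), walls 110 mm high and 5 mm thick, floor 5 mm thick. Origin: centre of its underside; x points from the front (button side, facing the robot) to the hinge at the rear, z up.
- bin_hinge (a point): Middle of the hinge line along the bin's rear top edge, 95 mm behind and 111 mm above the bin's origin; the line runs along the bin's y. Fixed to the bin.
- bin_lid (a joint): Yellow hood lid, rad: 0 shut and latched (0.01 play), 1.6 open at its stop, where it stays. 190 by 250 mm; its flat top is 66 mm above the hinge line when shut. Swings up and back from the robot. Its spring lifts 4 to 5 N at the button when shut; let go there it flies up at over 4 rad/s, let go past 1.3 it eases to the stop. To latch, push beside the button to 0 (5 to 8 N); the button must be free.
- lid_face (a point): Point on the lid's flat outer face at the centre of the button's seat: 150 mm ahead of the hinge line, midway across the width, 40 mm from the front edge. Moves with the lid; its z is the outward normal of the face, its x runs from front to hinge. The face is clear on both sides of the button, for pushing the lid shut.
- bin_button (a joint): How far the red button is pushed into the lid, m: 0 out, 0.008 fully in. 1.5 to 2 N draws the catch bolt (at 0.0035 to 0.004), about 3.5 N bottoms it. While the button is in, the bolt stays drawn and the lid cannot latch.
- button_top (a point): Centre of the top of the red round button, 34 mm across, on the lid near its front edge; it stands 10 mm proud of the lid's face when out and 2 mm when fully in. It moves with lid and button.
- base_cup: Grey cup standing in the bin, carrier of the stack, 0.55 kg: same cup shape as the orange ones on a dark foot disc 84 mm across, 8 mm thick, so its rim is at 74 mm. Origin: centre of the disc's underside, z up. The first orange cup nested in it rests with its origin 30 mm above this one, the next at 52, then 74 and 96 mm.
- cup_a: Orange tapered cup (may be absent), open on top, 66 mm tall, 90 g. Foot 47 mm across; sides flare to 62 mm at height 50, then an upright rim band 68 mm across from 50 to 66 mm: grip there. Mouth 62 mm inside. Nested, its foot rests 22 mm above the foot of the cup below and its rim band ends 6 mm above the lower rim. A push over 8 N wedges it. Origin: centre of the underside, z up.
- cup_b: Orange tapered cup (may be absent), open on top, 66 mm tall, 90 g. Foot 47 mm across; sides flare to 62 mm at height 50, then an upright rim band 68 mm across from 50 to 66 mm: grip there. Mouth 62 mm inside. Nested, its foot rests 22 mm above the foot of the cup below and its rim band ends 6 mm above the lower rim. A push over 8 N wedges it. Origin: centre of the underside, z up.
- cup_c: Orange tapered cup (may be absent), open on top, 66 mm tall, 90 g. Foot 47 mm across; sides flare to 62 mm at height 50, then an upright rim band 68 mm across from 50 to 66 mm: grip there. Mouth 62 mm inside. Nested, its foot rests 22 mm above the foot of the cup below and its rim band ends 6 mm above the lower rim. A push over 8 N wedges it. Origin: centre of the underside, z up.
- cup_d: Orange tapered cup (may be absent), open on top, 66 mm tall, 90 g. Foot 47 mm across; sides flare to 62 mm at height 50, then an upright rim band 68 mm across from 50 to 66 mm: grip there. Mouth 62 mm inside. Nested, its foot rests 22 mm above the foot of the cup below and its rim band ends 6 mm above the lower rim. A push over 8 N wedges it. Origin: centre of the underside, z up.
- joiner: Bystander: chrome L-shaped corner joiner, 90 by 90 mm, 18 mm high, lying on the bench. Origin: under its middle.
- paperweight: Bystander: green glass dome paperweight, 76 mm across, 46 mm high. Origin: centre of its underside.
- bracket: Bystander: cast zinc hanging bracket, plate 110 by 40 by 6 mm with an upturned hook 41 mm high. Origin: centre of its underside.

How it is judged (in metres and radians):
On the way, in this order (a step that is already met when the one before it is completed fails the run):
1. the red button is pressed in (value of joint bin_button above 0.0035 m), for 0.05 s.
2. the lid stands open (value of joint bin_lid above 1.4 rad), for 0.3 s.
3. every orange cup is nested in the stack on the grey cup in the bin (horizontal distance between each of cup_a, cup_b, cup_c, cup_d and base_cup below 0.01 m and angle between each of cup_a, cup_b, cup_c, cup_d, base_cup's own z axis and vertical below 0.1 rad and z of cup_a in the frame of base_cup between 0.02 and 0.106 m and z of cup_b in the frame of base_cup between 0.02 and 0.106 m and z of cup_c in the frame of base_cup between 0.02 and 0.106 m and z of cup_d in the frame of base_cup between 0.02 and 0.106 m and z of base_cup in the frame of bin below 0.012 m), for 0.3 s.
4. the lid is shut (value of joint bin_lid below 0.03 rad), for 0.3 s.
At the end, for the whole second after the job is handed in: Every orange cup present is seated in the stack on the upright grey cup in the bin: within 10 mm of its axis, upright within 0.1 rad, none over 106 mm above its foot. The lid is shut (under 0.03 rad), held by its catch with the button out, untouched (all of step 3 and value of joint bin_lid below 0.03 rad and value of joint bin_button below 0.002 m).
It fails at once if the lid flies up (faster than 3.2 rad/s once it is past 0.15 rad) (value of joint bin_lid above 0.15 rad and velocity of joint bin_lid above 3.2 rad/s).
It fails at once if a cup is rammed tight into another (walls squeezed with more than 60 N in all, a push of about 11 N) (contact force between base_cup and cup_a above 60 N or contact force between any of base_cup, cup_a and cup_b above 60 N or contact force between any of base_cup, cup_a, cup_b and cup_c above 60 N or contact force between any of base_cup, cup_a, cup_b, cup_c and cup_d above 60 N).
It fails at once if the joiner, the paperweight or the bracket is moved more than 20 mm (distance of any of joiner, paperweight, bracket from where it was at the start of the episode above 0.02 m).
Of cup_a, cup_b, cup_c, cup_d only 2 to 4 are there at a start; the rules pass over those that are not, and their reading is None.
At some moment in a run one of cup_a, cup_b, cup_c, cup_d may be knocked a few centimetres aside while the robot is not near it.
It also fails if it takes over 210 s, if anything falls off the work surface, if the arm or the gripper's body presses on something with over 40 N, if the wrist force passes 120 N, or if a joint passes its speed limit or range.

## Robot

A 7-joint arm with a two-finger parallel gripper is mounted at the origin on the work surface. World frame = base frame: x ahead of the robot, y to its left, z up, the work surface at z = 0. Lengths are in mm, angles in rad, forces in N, time in s.
With the tool pointing down it reaches from about 400 to 875 mm from the base axis. Payload 19.3 kg.
Tool frame: the origin (TCP) lies at the very end of the fingers, on their centre line; the grasp point (between the pads) lies 19 mm behind it (grip_point_offset is the z of the grasp point in the tool frame, in mm); z points along the fingers, y is the line along which they close (so a half turn about z gives the same grasp; the last joint's range is limited). The gripper opens to 85 mm and grips with 20 to 120 N. Pads are 22 mm wide; open, the fingers measure 114 mm over their backs; the gripper's body (76 mm by 85 mm) begins 54 mm behind the grasp point. The pads swing forward as they close: fully open they stand 13 mm farther back than shut.
Start: joints at [-1.223, 0.521, -0.036, 1.599, 0.021, 1.021, -0.113], TCP at [253.611, 571.223, 231.291] pointing down, gripper open.
Joint ranges: [-2.91, 2.91], [-0.3, 2.13], [-1.5, 1.42], [0.17, 2.43], [-1.26, 4.41], [0.16, 1.93], [-2.52, 2.52]. Speed limits (rad/s): [1.89, 1.89, 2.39, 2.39, 3.01, 3.01, 3.01].

## Interface

Orientations are given as a 3x3 rotation matrix whose columns are the frame's x, y, z axes.
In Python, from workcell import movep, movel, goto_joints, open_gripper, clamp, wait, inverse_kinematics, read_state, camera, PlanningError, finish_job, grip_point_offset gives the robot as it stands. Calls block until the motion is done:
- movep(position, orientation): joint-space move of the TCP to a pose.
- movel(position, frame=None, max_speed=150, guard=None): straight line of the TCP; frame=None keeps the orientation; max_speed is the mean speed in mm/s. With guard (N) it stops when the force on the tool has changed by that much, and returns True; else False.
- goto_joints(angles): joint-space move.
- open_gripper() and clamp(): open the fingers fully, or close them until they stop; the grip force is fixed at half the most.
- wait(seconds).
- inverse_kinematics(position, orientation): joint angles nearest the present ones, or None.
- read_state(): the state.
- camera(name): name is "scene" or "side" or "wrist"; returns a dict with "image" (384x512x3 uint8, blue, green, red), "range_z" (384x512 float32, mm along the optical axis (not along the pixel's ray), 0 where there is no reading), "fx", "fy", "cx", "cy" (pixels), "cam_to_world" (4x4, takes a point from camera to world coordinates). Camera axes: x right, y up, looking along -z (the intrinsics and any distortion apply to the point x, -y, -z); pixel columns grow to the right and rows downward; lengths in mm; the calibration is good to about 2 mm. A picture is of the moment at which its call begins.
A pose or a line that the arm cannot do raises PlanningError and nothing moves.
- finish_job(): hands the job in; it is judged then, once.
The state is a dict: "time": time; "qpos": joint angles; "qvel": joint speeds; "joint_efforts": joint torques, N m; "eef_pos": TCP position; "tool_rot": TCP orientation; "ft_force": force on the tool from outside, world axes, zero at the start; "torque": the same for the moment, N m; "finger_gap": finger opening in mm; "gripper_force": force on a finger pad.
Only numpy, scipy, OpenCV 4.12 (cv2) and the standard library are available. Lean on these libraries where they do the work, as an engineer would, in place of code of your own. Each camera call takes 0.05 s, during which the arm holds its last target. There are 200 camera calls.

## Working session

There is one attempt and no reset: what is moved stays moved. The work goes in short steps, each a Python script; the robot and the scene stay as the last script left them, time stands still between calls to the robot, and variables do not carry over. Pictures are saved under pics/ and viewed, at most 14 in all, crops included, and the job is handed in when it is done.

```bash
mkdir -p pics; ls
python3 - <<'E'
from workcell import *
import cv2,numpy as np
s=read_state();print(s['time'],s['eef_pos'],s['tool_rot'],s['ft_force'],s['finger_gap'],grip_point_offset)
ims=[]
for n in("scene","side"):
    c=camera(n);np.savez(f"{n}.npz",**c);ims.append(c['image']);print(n,c['fx'],c['cx'],c['cy'],c['cam_to_world'].round(3).tolist(),[k for k in c])
cv2.imwrite("pics/scene0.png",cv2.resize(ims[0],(800,600)));cv2.imwrite("pics/side0.png",cv2.resize(ims[1],(800,600)))
E
```

```text
pics
0.0 [253.4910954  570.89751978 230.69925091] [[-9.13979060e-01  4.05761168e-01 -3.91520268e-04]
 [ 4.05761344e-01  9.13978371e-01 -1.12677413e-03]
 [-9.93601297e-05 -1.18871175e-03 -9.99999289e-01]] [-0.66393299 -0.2491971   0.0412176 ] 85.72070373873164 -18.700000000000003
scene 489.2491416207454 257.7737804551883 186.78964342510767 [[-0.073, -0.685, 0.725, 1455.295], [0.997, -0.051, 0.053, 125.326], [0.0, 0.727, 0.687, 934.862], [0.0, 0.0, 0.0, 1.0]] ['image', 'range_z', 'fx', 'fy', 'cx', 'cy', 'cam_to_world']
side 388.20470783525815 257.17409621241995 198.8205643046408 [[0.624, -0.559, 0.545, 1173.828], [0.781, 0.44, -0.443, -404.901], [0.008, 0.703, 0.712, 854.534], [0.0, 0.0, 0.0, 1.0]] ['image', 'range_z', 'fx', 'fy', 'cx', 'cy', 'cam_to_world']
```

View pics/scene0.png

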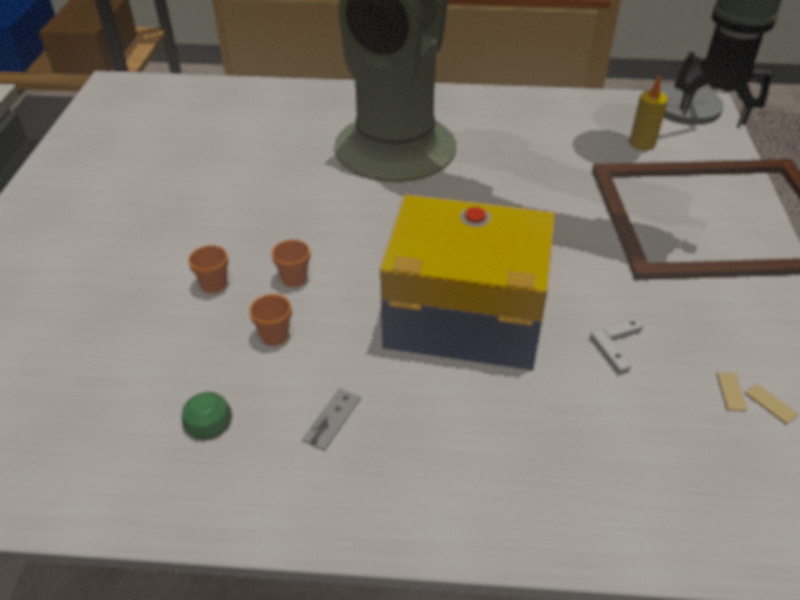

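View pics/side0.png

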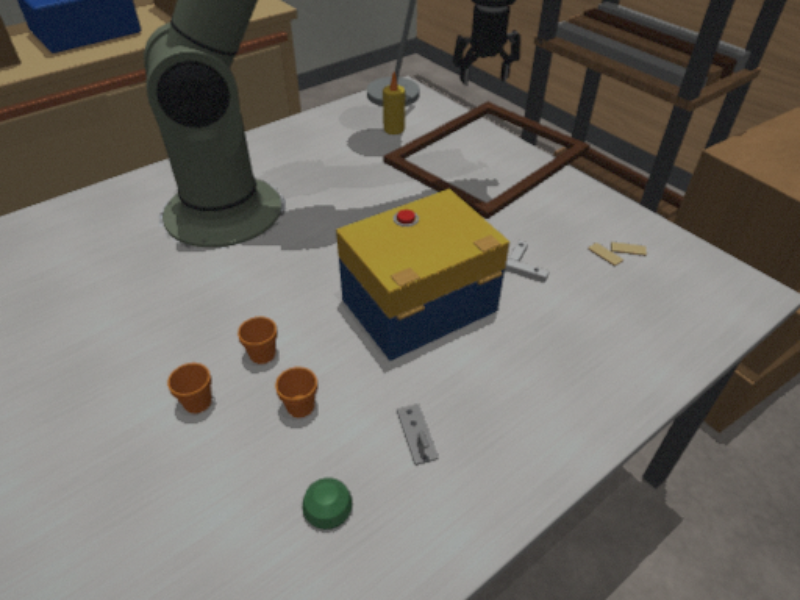

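Three upright orange cups (scene view ≈(209,265), (292,258), (271,312) in the 800x600 picture). The bin is shut with its red button at (475,214). The dome, bracket and joiner lie away from the cups.

```bash
cat > h.py <<'E'
from workcell import *
import cv2,numpy as np
def cloud(c):
    z=c['range_z'];v,u=np.mgrid[:384,:512]
    p=np.stack([(u-c['cx'])/c['fx']*z,-(v-c['cy'])/c['fy']*z,-z],-1)
    T=c['cam_to_world'];P=p@T[:3,:3].T+T[:3,3];P[z==0]=np.nan
    return P
def mask(c,name):
    h=cv2.cvtColor(c['image'],cv2.COLOR_BGR2HSV);H,S,V=h[...,0],h[...,1],h[...,2]
    if name=='yellow': return (H>=20)&(H<=34)&(S>150)&(V>60)
    if name=='orange': return (H>=4)&(H<=18)&(S>120)&(V>50)
    if name=='red': return ((H<=3)|(H>=174))&(S>150)&(V>80)
def pts(c,name): 
    P=cloud(c)[mask(c,name)]; return P[np.isfinite(P).all(1)]
def cups(c,zlo=50,zhi=76,region=None):
    """rim centres of orange cups: per-blob enclosing circle of top points"""
    P=cloud(c);m=mask(c,'orange')&np.isfinite(P).all(-1)
    with np.errstate(invalid='ignore'): m&=(P[...,2]>zlo)&(P[...,2]<zhi)
    n,l=cv2.connectedComponents(m.astype(np.uint8));out=[]
    for i in range(1,n):
        Q=P[l==i]
        if len(Q)<40: continue
        (x,y),r=cv2.minEnclosingCircle(Q[:,:2].astype(np.float32));out.append((round(x,1),round(y,1),round(r,1),round(np.percentile(Q[:,2],95),1),len(Q)))
    return out
E
python3 - <<'E'
from h import *
for n in("scene","side"):
    c=dict(np.load(n+".npz"))
    print(n,"cups",cups(c))
    Y=pts(c,'yellow');t=Y[(abs(Y[:,2]-177)<6)&(Y[:,0]>250)]
    print(len(Y),len(t),t.mean(0) if len(t) else 0,cv2.minAreaRect(t[:,:2].astype(np.float32)))
    R=pts(c,'red');R=R[(R[:,2]>150)&(R[:,2]<220)];print("red",len(R),np.median(R,0),R.min(0),R.max(0))
E
```

```text
scene cups [(-569.8, 518.2, 25.1, np.float64(73.6), 61), (447.5, -145.3, 38.6, np.float64(67.1), 210), (474.9, -288.7, 35.9, np.float64(66.7), 215), (591.9, -155.1, 35.1, np.float64(67.1), 254)]
6910 4975 [540.55461374 163.26155755 177.90503644] ((529.729248046875, 162.88812255859375), (246.01043701171875, 192.3990478515625), 82.57131958007812)
  return _methods._mean(a, axis=axis, dtype=dtype,
  ret = um.true_divide(
Traceback (most recent call last):
ValueError: zero-size array to reduction operation minimum which has no identity
```

Run:
```python
from h import *
for n in("scene","side"):
    c=dict(np.load(n+".npz"));P=cloud(c)
    if n=="side": print(cups(c))
    Y=pts(c,'yellow');t=Y[(abs(Y[:,2]-177)<6)&(Y[:,0]>250)]
    print(cv2.minAreaRect(t[:,:2].astype(np.float32)),np.median(t[:,2]))
    h=cv2.cvtColor(c['image'],cv2.COLOR_BGR2HSV)
    u,v=(304,137) if n=="scene" else (260,138)
    print(h[v,u],P[v,u])
    w=(np.hypot(P[...,0]-475,P[...,1]-170)<40)&(P[...,2]>150)&((h[...,0]<12)|(h[...,0]>165))&(h[...,1]>120)
    R=P[w];print("red",len(R),np.median(R,0),(R.min(0)+R.max(0))/2)
    L=(np.hypot(P[...,0]-475,P[...,1]-170)<60)&(P[...,2]>150);print(np.nanpercentile(P[L][:,2],[5,50,95,99]))
for x,yv in((475,170),(510,165)):
  pass
```

```text
((529.729248046875, 162.88812255859375), (246.01043701171875, 192.3990478515625), 82.57131958007812) 177.98502615723976
[  6 222 164] [477.24514769 169.22020259 186.62811965]
red 95 [478.55454872 169.01722654 187.65179239] [476.8931462  169.17213463 185.6722365 ]
[176.1398049  178.67697563 187.80357902 189.88011535]
[(449.1, -144.6, 34.8, np.float64(68.4), 233), (475.1, -286.3, 34.6, np.float64(67.5), 277), (591.6, -154.0, 34.9, np.float64(67.5), 258)]
((528.8985595703125, 164.1153564453125), (252.24301147460938, 190.97311401367188), 83.08282470703125) 178.6393474206427
[  1 200 157] [478.44616807 167.80876548 188.98568533]
red 80 [477.11761028 166.09130403 188.58116811] [475.42334479 169.82265261 185.57732521]
[177.13283257 179.44827665 188.80724397 190.16897957]
```

```bash
cat >> h.py <<'E'
YAW=np.radians(-7.2);BX=np.array([np.cos(YAW),np.sin(YAW),0]);BY=np.array([-np.sin(YAW),np.cos(YAW),0]);UP=np.array([0,0,1.])
BO=np.array([530,163.5,0.])
HINGE=BO+95*BX+111*UP
def rot(tilt=0,x=-BX,y=BY):   # tool down, tilted so that it presses along -normal of a lid at that angle
    z=-(np.sin(tilt)*BX+np.cos(tilt)*UP); y=BY; return np.column_stack([np.cross(y,z),y,z])
def lidpt(th,a=150,h=66):     # point a ahead of hinge, h above, lid at th
    f,u=-BX*np.cos(th)+UP*np.sin(th), BX*np.sin(th)+UP*np.cos(th)
    return HINGE+a*f+h*u
E
python3 - <<'E'
from h import *
for k in(0,.3,.5,.8):
    print(k,[ (lambda q:None if q is None else q.round(2).tolist()[3:6])(np.array(r) if (r:=inverse_kinematics(lidpt(t,150,68),rot(k*t))) is not None else None) for t in(0,.3,.6,.9,1.2,1.45)])
s=read_state();p=s['eef_pos'];movel([p[0],p[1],300]);clamp()
B=lidpt(0,150,76);print(B)
movep(B+UP*60,rot());movel(B+UP*15)
print(read_state()['eef_pos'],read_state()['ft_force'],read_state()['finger_gap'])
c=camera('scene');cv2.imwrite("pics/s1.png",c['image'][60:300,180:420].repeat(2,0).repeat(2,1))
E
```

```text
0 [[1.97, -0.02, 0.77], [1.87, -0.02, 0.89], [1.75, -0.03, 1.0], [1.61, -0.04, 1.08], [1.48, -0.04, 1.14], [1.37, -0.04, 1.17]]
0.3 [[1.97, -0.02, 0.77], [1.8, -0.07, 0.99], [1.61, -0.1, 1.2], [1.39, -0.12, 1.4], [1.14, -0.15, 1.59], [0.91, -0.16, 1.76]]
0.5 [[1.97, -0.02, 0.77], [1.76, -0.09, 1.06], [1.51, -0.13, 1.34], [1.24, -0.17, 1.61], [0.91, -0.2, 1.89], None]
0.8 [[1.97, -0.02, 0.77], [1.69, -0.12, 1.16], [1.38, -0.18, 1.54], [1.02, -0.22, 1.91], None, None]
[475.43369143 170.39332785 187.        ]
[475.4189441  170.82599514 202.24573434] [0.40947799 0.27869822 0.17457689] -0.5218883465314619
```

View pics/s1.png

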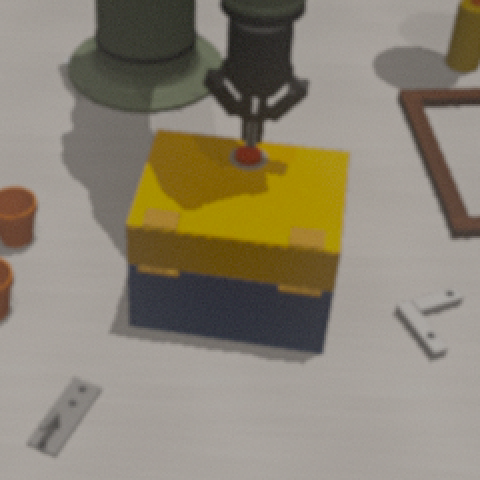

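The closed fingers are right above the red button (248,155 in the crop). Press, then retreat along the arc with the lid following.

Run:
```python
from h import *
f0=read_state()['ft_force'][2]
B=lidpt(0,150,66)
print(movel(B+UP*5,max_speed=15,guard=2.6)); s=read_state();print(s['eef_pos'][2],s['ft_force'][2]-f0)
p=s['eef_pos'];movel([p[0],p[1],min(p[2],180.5)],max_speed=15);wait(.2)
s=read_state();print(s['eef_pos'][2],s['ft_force'][2]-f0)
for th in np.arange(.06,1.44,.06):
    movel(lidpt(th,150,69)+4*np.sin(th)*BX,rot(.3*th),max_speed=45)
    if round(th/.06)%5==0: s=read_state();print(round(th,2),s['time'],(s['ft_force']-[0,0,f0]).round(1),s['eef_pos'].round(0))
c=camera('side');cv2.imwrite("pics/s2.png",c['image'][60:300,150:450].repeat(2,0).repeat(2,1))
```

```text
True
183.59855225155837 2.130570308442562
180.5093487483736 5.210457437714502
0.3 7.175 [-0.2  1.4  4.2] [504. 167. 221.]
0.6 9.05 [0.5 0.  3.4] [542. 162. 253.]
0.9 10.925 [1.4 0.2 3.5] [588. 156. 271.]
1.2 12.8 [ 2.2 -0.8  2. ] [638. 150. 276.]
```

View pics/s2.png

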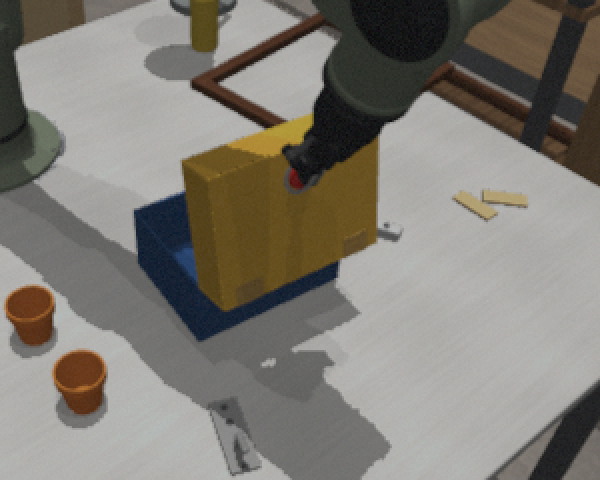

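The lid stands nearly upright, held on the button at (298,180). Back off and look inside.

Run:
```python
from h import *
p=read_state()['eef_pos'];R=read_state()['tool_rot']
movel(p+45*BX+10*UP,max_speed=80); wait(.3)
movel(p+45*BX+110*UP,rot(.1))
movel(np.array([505,166,p[2]+110]),rot(0),max_speed=200); open_gripper()
c=camera('scene');Y=pts(c,'yellow');Y=Y[(Y[:,2]>120)&(Y[:,0]>400)];print("lid",Y.min(0),Y.max(0))
w=camera('wrist');np.savez('w1.npz',**w);print(read_state()['eef_pos'],w['cam_to_world'].round(2),w['fx'])
cv2.imwrite("pics/s3.png",np.hstack([c['image'][60:330,150:450],cv2.resize(w['image'],(400,300))[:270]]))
print(cups(c))
```

```text
lid [613.64806427  20.87115546 120.03112411] [709.01728821 269.97210503 304.31838461]
[505.00432122 166.01242012 381.46309608] [[ 1.2000e-01 -9.4000e-01 -3.2000e-01  4.2319e+02]
 [ 9.9000e-01  1.2000e-01  4.0000e-02  1.7789e+02]
 [-0.0000e+00 -3.2000e-01  9.5000e-01  5.2428e+02]
 [ 0.0000e+00  0.0000e+00  0.0000e+00  1.0000e+00]] 320.56168938405494
[(-570.2, 520.2, 24.9, np.float64(72.9), 54), (450.3, -146.2, 36.5, np.float64(67.3), 206), (475.3, -286.9, 36.4, np.float64(66.5), 220), (590.9, -153.8, 37.5, np.float64(67.5), 251)]
```

View pics/s3.png

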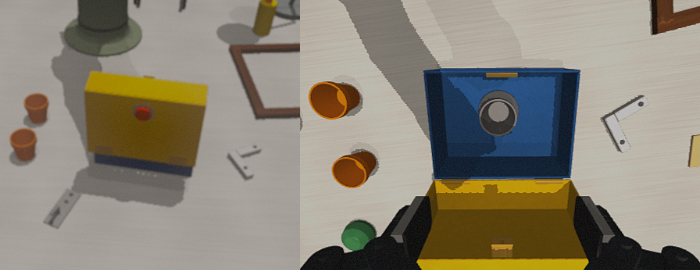

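The lid is at its stop. The grey cup is in the bin at about (252,145) in the full wrist image. Measure its rim and the orange cups in view.

```bash
cat >> h.py <<'E'
def rim(P,m,zlo,zhi):
    Q=P[m&(P[...,2]>zlo)&(P[...,2]<zhi)]
    (x,y),r=cv2.minEnclosingCircle(Q[:,:2].astype(np.float32))
    A=np.c_[2*Q[:,:2],np.ones(len(Q))]
    s=np.linalg.lstsq(A,(Q[:,:2]**2).sum(1),rcond=None)[0]
    return (x,y,r),s[:2],np.sqrt(s[2]+s[:2]@s[:2]),len(Q),np.median(Q[:,2])
E
python3 - <<'E'
from h import *
w=dict(np.load('w1.npz'));P=cloud(w);print(P[145,252],P[145,300])
d=(P-BO);bx,by=d@BX,d@BY
ins=(abs(bx)<80)&(abs(by)<110)
h=cv2.cvtColor(w['image'],cv2.COLOR_BGR2HSV);g=ins&(h[...,1]<110)
print(rim(P,ins,66,84));print(rim(P,ins,70,80));print(rim(P,g,66,84))
# bin wall top: check
b=(P[...,2]>100)&(P[...,2]<118)&(h[...,0]>95)&(h[...,0]<125)&(h[...,1]>100);print(cv2.minAreaRect(P[b][:,:2].astype(np.float32)))
print(cups(w))
E
```

```text
[518.47761265 154.24717488  18.18147322] [530.84110719 231.55015167   4.31496927]
((514.998779296875, 156.88357543945312, 34.14101028442383), array([514.06215668, 157.08267943]), np.float64(31.475909858298856), 635, np.float64(77.8338846609737))
((514.998779296875, 156.88357543945312, 34.14101028442383), array([514.25122064, 157.03711699]), np.float64(31.708263017288434), 512, np.float64(78.14724110284828))
((514.998779296875, 156.88357543945312, 34.14101028442383), array([514.04991447, 157.1322603 ]), np.float64(31.45449908233969), 630, np.float64(77.83188064796073))
((526.0345458984375, 163.7118377685547), (247.9077606201172, 192.32972717285156), 82.9521713256836)
[(448.5, -146.1, 34.2, np.float64(67.1), 1048), (591.5, -153.1, 34.6, np.float64(66.7), 842)]
```

```bash
cat >> h.py <<'E'
BASE=np.array([515.0,157.0])
def pick(x,y):
    movel([x,y,230],rot(),max_speed=250)
    c=camera('wrist');l=[k for k in cups(c) if np.hypot(k[0]-x,k[1]-y)<90 and 30<k[2]<40]
    print('seen',l); k=min(l,key=lambda k:np.hypot(k[0]-x,k[1]-y)); x,y=k[:2]
    movel([x,y,110],max_speed=200); hit=movel([x,y,40.5],max_speed=60,guard=5)
    if hit: print('HIT',read_state()['eef_pos']);return False
    clamp(); s=read_state();print('gap',s['finger_gap'],s['gripper_force'])
    movel([x,y,260],max_speed=150); return 60<s['finger_gap']<72
def place(n):     # n = 0,1,2 cups already nested
    movel([500,-60,260],max_speed=250);movel([BASE[0],BASE[1],260],max_speed=250)
    z=5+30+22*n+40.5; bx,by=BASE
    movel([bx,by,z+50],max_speed=120);wait(.2);f=read_state()['ft_force']
    hit=movel([bx,by,z+1],max_speed=20,guard=2.5)
    wait(.2);s=read_state();print('place',hit,z,s['eef_pos'].round(1),(s['ft_force']-f).round(1),s['time'])
    return s['eef_pos'][2]-z
def look(name):
    movel([505,166,381],rot(),max_speed=200)
    w=camera('wrist');np.savez(name+'.npz',**w);return w
E
python3 - <<'E'
from h import *
movel([500,-60,300],rot(),max_speed=250)
if pick(448.5,-145.5):
    c=camera('side');cv2.imwrite("pics/s4.png",c['image'][100:350,60:360].repeat(2,0).repeat(2,1))
    print(place(0))
E
```

```text
seen [(448.4, -146.6, 34.2, np.float64(66.8), 1381)]
gap 66.09947417378378 61.765390299260616
place False 75.5 [515.  156.9  76.5] [ 1.6 -1.8  1.8] 29.5833
1.044712131915034
```

View pics/s4.png

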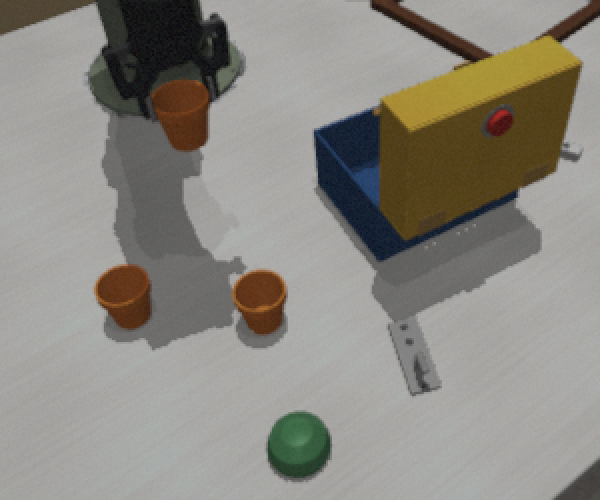

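The cup hangs upright in the fingers; it lowered without tripping the guard. Release and check.

```bash
cat >> h.py <<'E'
def check(w):
    P=cloud(w);d=P-BO;bx,by=d@BX,d@BY;ins=(abs(bx)<80)&(abs(by)<110)
    o=mask(w,'orange')&ins
    z=np.nanpercentile(P[o][:,2],97);m=o&(P[...,2]>z-10);Q=P[m]
    top=P[o&(P[...,2]>z-4)&(P[...,2]<z+3)];n=np.linalg.lstsq(np.c_[top[:,:2]-top[:,:2].mean(0),np.ones(len(top))],top[:,2],rcond=None)[0]
    print('stack top z',z,'slope',n[:2].round(3),'circle',cv2.minEnclosingCircle(Q[:,:2].astype(np.float32)))
E
python3 - <<'E'
from h import *
open_gripper();p=read_state()['eef_pos'];movel(p+[0,0,100],max_speed=80)
w=look('w2');check(w);cv2.imwrite('pics/s5.png',w['image'])
E
```

```text
stack top z 100.48102505665857 slope [-0.001 -0.006] circle ((512.0692138671875, 167.5800018310547), 43.42988967895508)
```

View pics/s5.png

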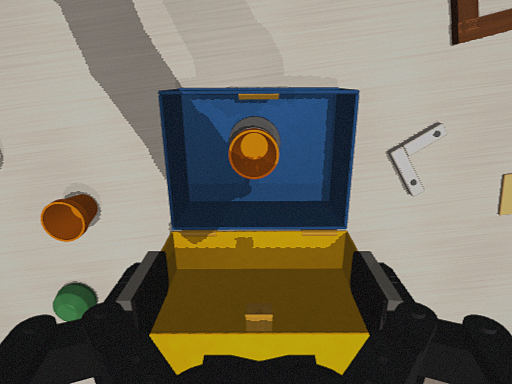

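The first cup is seated level: its rim reads z≈100.5 against 101 expected, at (254,153) in the image. Next cups.

Run:
```python
from h import *
w=dict(np.load('w2.npz'));print(cups(w,92,106))
movel([500,-60,300],max_speed=250)
c=camera('scene');print(cups(c))
if pick(591.5,-154):
    d=place(1);print(d)
    if d<3:
        open_gripper();p=read_state()['eef_pos'];movel(p+[0,0,100],max_speed=80)
        w=look('w3');print(cups(w,110,130));check(w)
        print(read_state()['time'])
```

```text
[(514.9, 157.5, 34.0, np.float64(100.7), 457)]
[(-569.4, 518.8, 24.9, np.float64(74.0), 54), (473.7, -289.1, 36.5, np.float64(66.4), 218), (592.9, -155.9, 35.9, np.float64(67.5), 253)]
seen [(591.3, -153.7, 34.1, np.float64(66.9), 1377)]
gap 66.92993647858519 63.611907586455345
place False 97.5 [515.  157.   98.5] [1.5 0.8 0.5] 44.275
1.0061875971610306
[(515.8, 157.6, 34.1, np.float64(121.3), 601)]
stack top z 121.06550169062186 slope [-0.011 -0.004] circle ((513.6746826171875, 168.3668212890625), 44.00365447998047)
47.125
```

Run:
```python
from h import *
movel([500,-60,300],max_speed=250)
c=camera('scene');l=cups(c);print(l)
k=[k for k in l if k[0]>200]
if len(k)==1 and pick(*k[0][:2]):
    d=place(2);print(d)
    if d<3:
        open_gripper();p=read_state()['eef_pos'];movel(p+[0,0,100],max_speed=80)
        w=look('w4');print(cups(w,130,152));check(w)
        c=camera('scene');cv2.imwrite('pics/s6.png',np.hstack([cv2.resize(c['image'],(400,300)),cv2.resize(w['image'],(400,300))]))
        print(cups(c))
```

```text
[(-564.2, 517.3, 29.6, np.float64(74.7), 57), (476.1, -289.3, 35.9, np.float64(66.7), 216)]
seen [(474.4, -287.8, 34.2, np.float64(67.0), 1359)]
gap 66.14994211505922 63.56615002267063
place False 119.5 [515.  157.  120.5] [-0.9 -0.1 -0.1] 59.45
1.0334603301496657
[(516.8, 157.2, 34.4, np.float64(141.6), 700)]
stack top z 141.25288780436446 slope [-0.022 -0.004] circle ((515.6862182617188, 168.26629638671875), 43.72093200683594)
[(-574.7, 520.1, 27.5, np.float64(74.2), 47)]
```

View pics/s6.png

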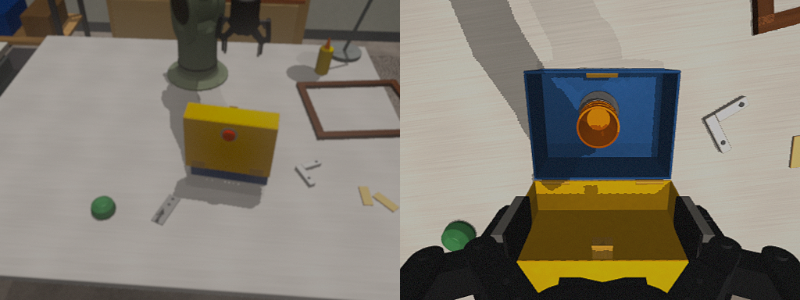

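The bench is clear of cups: all three are in the stack at (598,125) and upright, and the bystanders are untouched. Now shut the lid, pushing beside the button.

Run:
```python
from h import *
clamp(); off=-50*BY
T=lambda th,h=66,a=150: lidpt(th,a,h)+off
tl=lambda th:.3*min(th,1.4)
A=T(1.6,66+45);up=A.copy();up[2]=390
movel([505,120,390],rot(),max_speed=200)
movel(up,rot(.1),max_speed=200);movel(A,rot(tl(1.6)),max_speed=120);wait(.2)
f=read_state()['ft_force']
for th in np.arange(1.6,.09,-.08):
    g=movel(T(th,66)+5*np.sin(th)*BX,rot(tl(th)),max_speed=70,guard=25)
    s=read_state()
    if g or round(th/.08)%4==0: print(round(th,2),g,(s['ft_force']-f).round(1),s['eef_pos'].round())
    if g: break
c=camera('side');cv2.imwrite("pics/s7.png",c['image'][60:300,150:450].repeat(2,0).repeat(2,1))
```

```text
1.6 False [ 1.8 -1.   1.2] [693.  93. 259.]
1.28 False [ 2.4 -1.1  3.3] [643.  99. 274.]
0.96 False [ 1.7 -0.4  2.2] [591. 105. 272.]
0.64 False [ 2.  -1.9  2. ] [541. 112. 254.]
0.32 False [-1.1 -1.1  4.9] [499. 117. 221.]
```

View pics/s7.png

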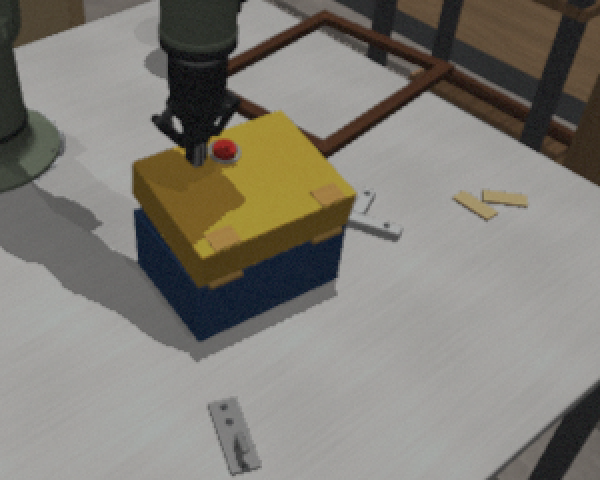

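The lid is nearly shut, with the fingers beside the free button (225,150). Push it home, ease off slowly and check that it stays.

Run:
```python
from h import *
f=read_state()['ft_force'];P=lidpt(0,150,66)-50*BY
movel(P+3*UP,rot(0),max_speed=30)
print((read_state()['ft_force']-f).round(1))
g=movel(P-4*UP,max_speed=10,guard=8);wait(.2);s=read_state();print(g,s['eef_pos'].round(2),(s['ft_force']-f).round(1))
p=s['eef_pos'];movel(p+6*UP,max_speed=15);wait(.3);s=read_state();print((s['ft_force']-f).round(1),s['eef_pos'])
```

```text
[ 3.2  0.7 -3.5]
True [468.4  120.9  176.57] [ 1.5 -0.1  1.3]
[ 3.2 -0.4 -5.7] [468.35848748 120.90934899 182.51672783]
```

Run:
```python
from h import *
p=read_state()['eef_pos'];movel(p+20*UP,max_speed=40);movel(p+200*UP);movel([400,-150,380],rot(),max_speed=200);wait(.5)
for n in('scene','side'):
    c=camera(n);Y=pts(c,'yellow');t=Y[(abs(Y[:,2]-180)<25)&(Y[:,0]>400)]
    d=t-HINGE; a=-d@BX; k=(abs(a-95)<85)&(t[:,2]>165)&(np.hypot(a-150,d@BY)>25); print(n,np.median(t[k][:,2]),np.polyfit(a[k],t[k][:,2],1))
    cv2.imwrite(f'pics/f_{n}.png',c['image'])
print(read_state()['time'])
```

```text
scene 178.06811145576995 [6.22261391e-03 1.77525770e+02]
side 178.6991086245145 [8.45303337e-03 1.77740777e+02]
79.6667
```

View pics/f_side.png

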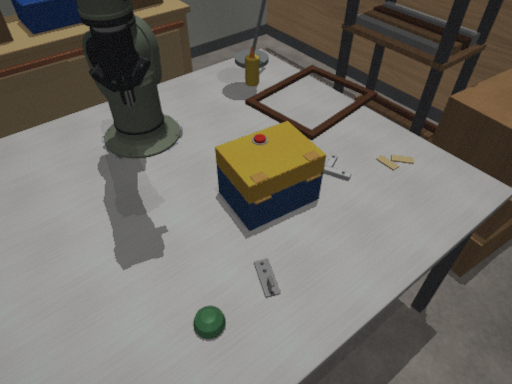

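The lid is shut, the same plane height as at the start, with the button out at (260,139). The bench is clear and the bystanders are in place.

```bash
python3 -c "
from workcell import *
print(finish_job())"
```

```text
the job is handed in; nothing more can be done
None
```

The job is handed in at about 80 s on the robot's clock: the lid came up under the hand, all three orange cups are nested upright on the grey cup, the lid is shut and stays down on its own with the button out, and the joiner, paperweight and bracket were not touched; the judge's verdict was not shown.

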